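# Hang the roll stamp on its sprung balancer hook

### The arm

A 6-joint arm with a two-finger parallel gripper is mounted at the origin on the work surface. World frame = base frame: x ahead of the robot, y to its left, z up, the work surface at z = 0. Lengths are in mm, angles in rad, forces in N, time in s.
With the tool pointing down it reaches from about 325 to 875 mm from the base axis. Payload 4.4 kg.
Tool frame: the origin (TCP) lies midway between the tips of the shut fingers; the grasp point (between the pads) lies 19 mm behind it (env.grasp_offset is the distance from the TCP to the grasp point, in mm); z points along the fingers, x is the direction in which the jaws open and shut, and the axes are right-handed (so a half turn about z gives the same grasp; the last joint's range is limited). The gripper opens to 85 mm and grips with 20 to 120 N. Pads are 22 mm wide; open, the fingers measure 114 mm over their backs; the gripper's body (76 mm by 85 mm) begins 54 mm behind the grasp point. The pads swing forward as they close: fully open they stand 13 mm farther back than shut.
Start: joints at [-1.306, 0.207, 1.542, -0, 1.393, -0.15], TCP at [232.243, -526.014, 231.282] pointing down, gripper open.
Joint ranges: [-2.73, 2.73], [-0.86, 2.22], [0.23, 2.46], [-1.11, 4.25], [0.08, 2.63], [-2.82, 2.82]. Speed limits (rad/s): [2.79, 2.79, 3.14, 3.14, 3.14, 3.14].

### API

Orientations are given as [roll, pitch, yaw] about the fixed x, y, z axes, in that order (R = Rz(yaw) Ry(pitch) Rx(roll)).
In Python, from plant import env gives the robot as it stands.
- The arm moves only by the tool drive_tool, never from a script. Its arguments are lists of equal length, an entry for each row: "delta_pos": the shift along the tool's x, y, z as a fraction of full scale, a list of three; "twist": the turn, a rotation vector about the tool's x, y, z as a fraction of full scale, a list of three. A call has 1 to 8 rows; each row is the pose to reach, as a shift and turn from the pose commanded when the call began, along the tool's axes at that moment, turning the shorter way round; what a row does not reach only later rows make up. Full scale, the value 1, is 100 mm for a shift and 360 degrees for a turn. A row lasts 1/8 s, in which the tool goes at most 62.5 mm and 10.7 degrees, less where a joint would pass 70% of its speed; a pose out of reach is approached as far as the arm can. A call with a number of a shift or a turn outside -1 to 1 is refused whole. A call with a gripper value outside its range is refused whole. "grip" is the closure, from 0 (fully open) to 1 (shut), set as the call begins (left out, the last holds). The fingers move at their own pace and stop on an object; "newtons" is the grip in N (left out, the last holds). Time passes only in rows, so rows that repeat a pose let the fingers close. It gives the time, the measured TCP pose, the force and the opening at its end, in the units of the state.
- env.read_state(): the state, without advancing time (a new reading comes with each control period).
- env.get_image(name): name is "side" or "top" or "wrist"; returns the picture (384x512x3 uint8, red, green, blue); there is no depth.
- env.get_calibration(name): a dict with "K" (3x3 intrinsics, pixels), "k1" (the pictures are not rectified: a ray, as slopes to the right and down, at radius r is drawn at 1 + k1 r^2 times it, then the intrinsics apply), "extrinsics" (4x4, takes a point from camera to world coordinates); the wrist camera has in their place "tool_from_camera" (4x4, takes a point from camera to tool coordinates, whose origin is the TCP and whose axes are the tool frame's). Camera axes: x right, y down, z forward; pixel columns grow to the right and rows downward; lengths in mm; the calibration is good to about 2 mm. A picture is of the moment at which its call begins: read the wrist's pose just before it. get_calibration takes no time and is no camera call.
- env.job_done(): hands the job in, once; it reports no verdict.
The state is a dict: "clock": time; "q": joint angles; "joint_velocities": joint speeds; "tau": joint torques, N m; "position": TCP position; "ee_rot": TCP orientation; "force": force on the tool from outside, world axes, zero at the start; "moment": the same for the moment, N m; "grip_width": opening from 0.0 (shut) to 1.0 (fully open).
Only numpy, scipy, OpenCV 4.12 (cv2) and the standard library are available. Lean on these libraries where they do the work, as an engineer would, in place of code of your own. Each camera call takes 0.05 s, during which the arm holds its last target. There are 200 camera calls.

### The job

Take the orange handle, pull the sprung hook down against its spring, and slide it sideways into the bail of the roll stamp, pushing gently (about 10 N at most), until its red gate is felt against its stop, then raise it so that the bail drops into the hook. Keep hold and, without touching the stamp, ease the hook all the way back up, without letting it fly, so that the stamp leaves its holder and hangs quietly on the hook; let go, and leave the jar, cup and bowl alone.

Things in the scene. Friction and masses are not known exactly. Their poses are not given: they have to be found in the camera images.
- gantry: Aluminium gantry fixed on the bench: posts 25 by 30 mm, 520 mm tall at its y = -280 and +280 mm, x = +50 mm, and a beam across at 520 to 555 mm. Origin on the bench straight below the line of the hook's rod when joint trolley is 0; y axis: the way the trolley runs; x away from the robot, z up.
- grip (a point): Centre of the orange pull handle, a block 40 mm (gantry x) by 18 mm (gantry y) by 40 mm high to pinch across gantry y, over a flange 44 mm wide and 6 mm thick. On a bar 130 mm from the hook's rod towards the robot (gantry -x), 50 mm above the seat's height; 320 mm above the bench at home. Handle and hook move as one, up and down and along gantry y, never turning.
- hook_head: Steel J hook of 8 mm round bar in the gantry's y-z plane, axes as the gantry's. Origin on the shank's centre line at the height of the seat's upper surface. The floor, 8 mm thick, runs from the shank to +y; the upturned tip stands at y = 23 to 31 mm and ends 24 mm above the seat surface. Throat 19 mm wide, entered from +y above the tip through the red gate.
- seat (a point): Middle of the hook's seat: on the upper surface of its floor, 13 mm to +y of the shank's centre line. A hung bar 8 mm thick has its centre 4 mm above this height. 270 mm above the bench at home. Axes parallel to the gantry's.
- hook (a joint): How far the hook is pulled down, m: 0 home (top stop), 0.18 at most. The spring always pulls it up: at the handle, net of the hook's own weight, about 7.3 N at home rising to about 11 N at 0.14.
- trolley (a joint): Position of the trolley and hook along gantry y, m, -0.18 to 0.18. It rolls with about 1 N of friction and stays where it is left.
- gate_hinge (a point): Hinge, on the hook, of its red spring gate: a 5 mm rod hinged 62 mm above the seat surface, slanting down to the tip; a bar pushed in from +y above the tip opens it with 2 to 5 N, to a hard stop where it hangs straight down beside the shank; an 8 mm bar is then 13.5 mm from the shank's centre line, 5 mm to spare inside the tip. Snaps shut when the hook is raised until the bar sinks to the seat.
- stamp: Roll stamp, loose, 0.3 to 0.52 kg: steel die 56 mm in diameter and 66 mm high, wooden knob above it to 100 mm, and on top a steel bail, an upright loop of 8 mm round bar in the stamp's x-z plane. Origin at the centre of its underside, z up. It stands loosely in its holder and leans over towards gantry +y by 12 to 50 mm at the bail when pushed, which differs each time.
- bail (a point): Middle of the bail's straight top bar, 165 mm above the stamp's underside (170 mm above the bench as it stands). The bar is 8 mm thick, runs along the stamp's x axis (about gantry x) and is 52 mm long between its uprights; 61 mm of free height lies below it down to the knob.
- holder: White square holder fixed on the bench, 73 mm square outside and 65 mm high on a 110 mm square foot; its well is 61 mm square with a floor 5 mm above the bench. Origin at the centre of its underside. Its grey +y wall is a clamping jaw left 0 to 9 mm slack, so the stamp has unknown play in it. It stands to the +y side of the hook.
- jar_mid (a point): Bystander: jar with red lid, 60 mm across, 85 mm high; centre.
- cup_mid (a point): Bystander: black cup, 72 mm across, 80 mm high; centre.
- bowl_mid (a point): Bystander: amber glass bowl, 110 mm across, 45 mm high; centre.
Mind the look-alikes: they are no part of the job. There is more than one size of the stamp; the one meant has the size given above.

How it is judged:
By the outcome, as a careful person would: the job done as asked, in the order asked, and still so for the second after the job is handed in, with the robot touching nothing.
It also fails if it takes over 61 s, if anything falls off the work surface, if the arm or the gripper's body presses on something with over 40 N, if the wrist force passes 120 N, or if a joint passes its speed limit or range.

## Working session

There is one attempt and no reset: what is moved stays moved. The work goes in short steps, Python scripts to look and compute and a tool call to move; the robot and the scene stay as the last step left them, time stands still between calls to the robot, and variables do not carry over. Pictures are saved under pics/ and viewed, about 8 in all and at most 12, crops included, and the job is handed in when it is done.

Besides the shell and the picture viewer there is one more tool, called by a JSON object that holds its "name" and its "arguments". drive_tool: Moves the arm, as the interface text tells. Its arguments: {"type":"object","properties":{"delta_pos":{"type":"array"},"twist":{"type":"array"},"grip":{"type":"number"},"newtons":{"type":"number"}},"required":["delta_pos","twist"]}

```bash
ls; mkdir -p pics; cat > h.py <<'E'
import numpy as np, cv2
from plant import env
from scipy.spatial.transform import Rotation as R
def ext(n,st=None):
    c=env.get_calibration(n)
    if n!='wrist': return c,np.array(c['extrinsics'])
    T=np.eye(4);T[:3,:3]=R.from_euler('xyz',st['ee_rot']).as_matrix();T[:3,3]=st['position']
    return c,T@np.array(c['tool_from_camera'])
def ray(n,u,v,st=None):
    c,T=ext(n,st);K=np.array(c['K'])
    d=cv2.undistortPoints(np.array([[[u,v]]],float),K,np.array([c['k1'],0,0,0.]))[0,0]
    return T[:3,3],T[:3,:3]@np.array([d[0],d[1],1])
def plane(n,u,v,z,st=None,ax=2):
    o,d=ray(n,u,v,st);return o+d*(z-o[ax])/d[ax]
def two(a,b):
    (o1,d1),(o2,d2)=a,b
    s=np.linalg.lstsq(np.c_[d1,-d2],o2-o1,rcond=None)[0]
    p,q=o1+d1*s[0],o2+d2*s[1];return (p+q)/2,np.linalg.norm(p-q)
def proj(n,P,st=None):
    c,T=ext(n,st);p=np.linalg.inv(T)@np.r_[P,1];x,y=p[:2]/p[2];f=1+c['k1']*(x*x+y*y)
    K=np.array(c['K']);return K[0,0]*x*f+K[0,2],K[1,1]*y*f+K[1,2]
def snap(n,name=None):
    st=env.read_state();im=env.get_image(n)[:,:,::-1].copy()
    if name: cv2.imwrite('pics/'+name+'.png',im)
    return im,st
E
python3 - <<'E'
from h import *
print(env.read_state())
a,_=snap('side');b,_=snap('top')
cv2.imwrite('pics/side0.png',a);cv2.imwrite('pics/top0.png',b)
for n in('side','top'):
    c=env.get_calibration(n);print(n,np.round(c['K'],1).tolist(),c['k1'],np.round(c['extrinsics'],2).tolist())
E
```

```text
pics
{'clock': 0.0, 'q': array([-1.30548072e+00,  2.07462136e-01,  1.54298959e+00,  3.75638514e-05,
        1.39351867e+00, -1.50511437e-01]), 'joint_velocities': array([-0.00216682, -0.00173611, -0.00046073, -0.00206158, -0.00137447,
        0.00029103]), 'tau': array([-1.20175741e-04, -3.83035469e+01, -2.91598284e+01, -1.60213094e-04,
        1.06751613e-02, -8.33794729e-06]), 'position': array([ 232.0572087 , -525.24227139,  230.08496219]), 'ee_rot': array([-3.14119958e+00,  2.34531839e-03, -1.15497549e+00]), 'force': array([0.49533261, 0.51458734, 0.13547678]), 'moment': array([-0.02049612, -0.01666469,  0.0385165 ]), 'grip_width': 0.9988204664411134}
side [[412.8, 0.0, 260.2], [0.0, 412.8, 191.1], [0.0, 0.0, 1.0]] -0.14656769095245173 [[-0.94, -0.2, 0.28, 367.14], [-0.34, 0.51, -0.79, 765.75], [0.02, -0.84, -0.54, 730.04], [0.0, 0.0, 0.0, 1.0]]
top [[468.2, 0.0, 247.6], [0.0, 468.2, 189.3], [0.0, 0.0, 1.0]] -0.03187206533038961 [[-0.01, -1.0, 0.1, 491.85], [-1.0, 0.01, -0.01, 16.82], [0.01, -0.1, -1.0, 1287.61], [0.0, 0.0, 0.0, 1.0]]
```

View pics/side0.png

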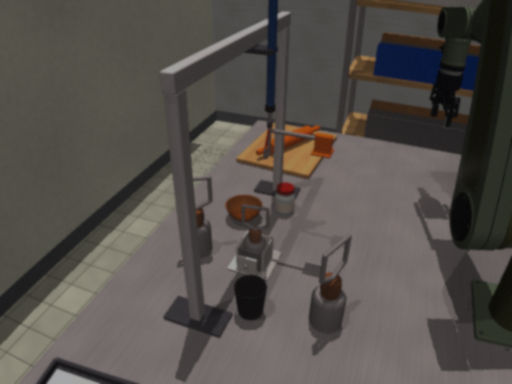

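View pics/top0.png

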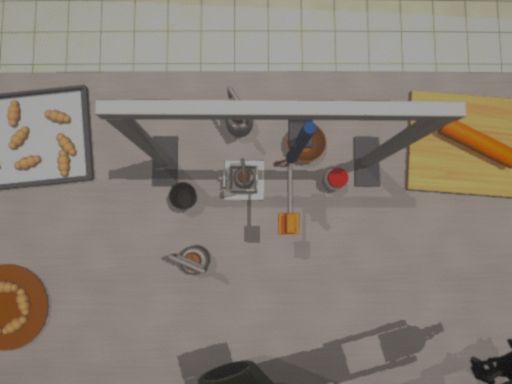

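The side view shows the holder stamp at (255,245), and look-alike stamps at (200,230) and (328,305). The handle is at (323,145); the carrot on the board is a second orange thing. In the top view the handle is at (289,223), the holder and its stamp at (243,178), and the other stamps at (238,122) and (193,260). By the description it is the stamp standing in the holder.

```bash
python3 - <<'E'
from h import *
a=cv2.imread('pics/side0.png');b=cv2.imread('pics/top0.png')
A=cv2.resize(a[110:290,220:360],None,fx=3,fy=3,interpolation=cv2.INTER_CUBIC)
B=cv2.resize(b[110:245,205:345],None,fx=2.7,fy=2.7,interpolation=cv2.INTER_CUBIC)
C=np.zeros((540,800,3),np.uint8);C[:540,:420]=A;C[:B.shape[0],422:422+B.shape[1]]=B
cv2.imwrite('pics/crop.png',C)
for n,im in(('side',a),('top',b)):
    h=cv2.cvtColor(im,cv2.COLOR_BGR2HSV)
    m=cv2.inRange(h,(4,170,120),(18,255,255))
    k,l,s,c=cv2.connectedComponentsWithStats(m)
    for i in range(1,k):
        if s[i,4]>60: print(n,s[i],c[i])
# gantry beam ends in top: top face z 555
for u,v in((98,102),(463,104),(98,115),(463,117)): print(plane('top',u,v,555))
for u in (289,): print('handle top',plane('top',289,223,340))
print('bail',plane('top',243,178,170))
for uv in ((226,162),(263,162),(225,199),(265,199)): print('foot',plane('top',*uv,5))
E
```

```text
side [294 126  25   8 119] [306.26890756 129.2605042 ]
side [315 133  18   6  68] [323.73529412 135.25      ]
side [311 149  20   8  66] [319.06060606 153.72727273]
top [ 442  121   70   46 1189] [479.34398654 141.39192599]
top [279 214   6  20  95] [281.97894737 223.10526316]
top [286 214  12  20 159] [291.60377358 223.40251572]
top [   0  266   46   83 1536] [ 24.52604167 307.01497396]
top [  0 292  21  34 470] [  7.73191489 307.21914894]
[704.09427172 251.66658689 555.        ]
[ 698.84176289 -336.72082876  555.        ]
[682.76939306 251.06244356 555.        ]
[ 677.37166538 -335.53609811  555.        ]
handle top [513.85304547 -72.18960302 340.        ]
bail [626.3530272   20.95950097 170.        ]
foot [691.03694231  68.39834008   5.        ]
foot [690.5325188  -34.00721535   5.        ]
foot [588.39924008  71.2766713    5.        ]
foot [587.81365269 -38.58586209   5.        ]
```

View pics/crop.png

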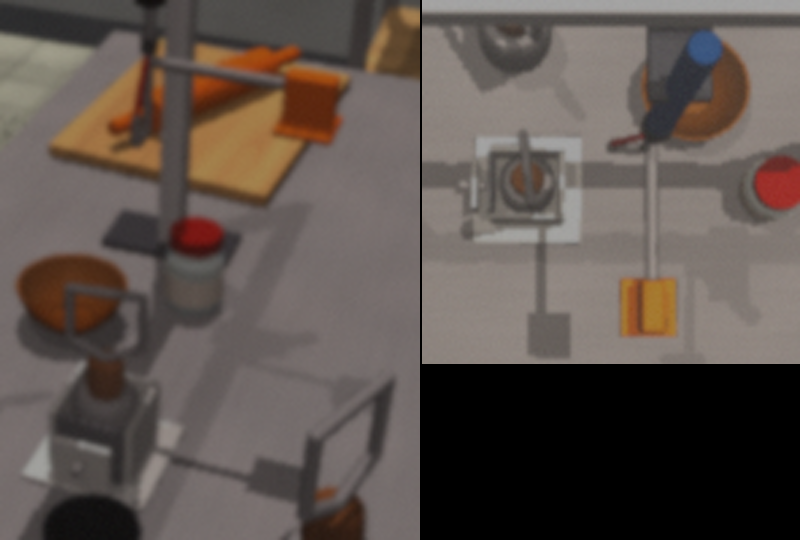

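Stamp choice confirmed: it stands in the white holder, its bail spanning roughly (520,130)-(533,205) in the top crop. The handle block is at (654,307) there. World estimates are handle ≈ (512,-73,320) and bail ≈ (635,20,170), with gantry yaw about 0. I'll start moving there now.

{"name": "drive_tool", "arguments": {"delta_pos": [[-1,-1,-1],[-1,-1,-1],[-1,-1,-1],[-1,-1,-1]], "twist": [[0,0,0.066],[0,0,0.066],[0,0,0.066],[0,0,0.066]], "grip": 0}}

```text
clock: 0.6
position: [284.8, -393.3, 334.2]
ee_rot: [-3.139, -0.005, -1.566]
force: [0.3, -0.9, 0.4]
grip_width: 0.999
```

{"name": "drive_tool", "arguments": {"delta_pos": [[-1,-0.7,-0.5],[-1,-0.7,-0.5],[-1,-0.7,-0.5]], "twist": [[0,0,0],[0,0,0],[0,0,0]]}}

```text
clock: 0.98
position: [354.8, -292.9, 382.2]
ee_rot: [-3.14, -0.002, -1.565]
force: [-0.6, -0.1, 0.1]
grip_width: 1.001
```

{"name": "drive_tool", "arguments": {"delta_pos": [[-1,-0.7,-0.2],[-1,-0.7,-0.2],[-1,-0.7,-0.2]], "twist": [[0,0,0],[0,0,0],[0,0,0]]}}

```text
clock: 1.35
position: [424.5, -192.4, 400.4]
ee_rot: [3.141, 0.001, -1.564]
force: [-0.5, -0.7, 0.8]
grip_width: 1.0
```

{"name": "drive_tool", "arguments": {"delta_pos": [[-1,-0.7,0],[-1,-0.7,0],[-1,-0.7,0],[-1,-0.7,0]], "twist": [[0,0,0],[0,0,0],[0,0,0],[0,0,0]]}}

```text
clock: 1.85
position: [492.4, -95.7, 399.7]
ee_rot: [3.139, -0.0, -1.571]
force: [-0.8, -0.5, 0.3]
grip_width: 0.999
```

```bash
python3 - <<'E'
from h import *
w,st=snap('wrist','w1');print(st['position'],st['ee_rot'],st['force'])
m=cv2.inRange(cv2.cvtColor(w,cv2.COLOR_BGR2HSV),(4,150,100),(18,255,255))
k,l,s,c=cv2.connectedComponentsWithStats(m)
for i in range(1,k):
    if s[i,4]>200: print(s[i],c[i])
print(proj('wrist',[512,-73,340],st))
E
```

```text
[492.40079283 -95.69280604 399.72062515] [ 3.13856630e+00 -4.02945570e-04 -1.57129754e+00] [-0.78491691 -0.53546607  0.30384437]
[ 200  135   60   73 3647] [230.14148615 168.85714286]
[ 61 191  27  19 272] [ 75.26102941 198.18382353]
(np.float64(218.5037250910728), np.float64(183.42425019238303))
```

View pics/w1.png

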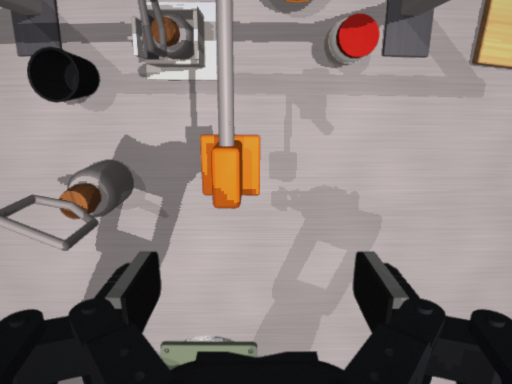

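The wrist view shows the block top at about (212-242, 147-207), centre (227,177), with the flange spanning 201-260. Next I turn that into a position.

```bash
python3 - <<'E'
from h import *
st=env.read_state()
print('block',plane('wrist',227,177,340,st),'flange',plane('wrist',230.5,165,299,st))
print('ends',plane('wrist',212,177,340,st),plane('wrist',242,177,340,st),plane('wrist',227,147,340,st),plane('wrist',227,207,340,st))
print('bail', plane('top',243.5,172,170),'top->block',plane('top',291.1,223,340),'rod yaw: bar', plane('wrist',226,5,320,st),plane('wrist',226.5,140,320,st))
E
```

```text
block [515.94779326 -78.63509254 340.        ] flange [514.98341058 -77.75098474 299.        ]
ends [515.9600789  -69.29068785 340.        ] [515.93756643 -87.97054141 340.        ] [534.66535575 -79.11485681 340.        ] [496.21530608 -78.11555177 340.        ]
bail [640.88620215  19.68661261 170.        ] top->block [513.82741379 -76.4382462  340.        ] rod yaw: bar [617.32863614 -78.7639306  320.        ] [536.25225723 -77.13509362 320.        ]
```

{"name": "drive_tool", "arguments": {"delta_pos": [[-0.18,-0.23,0.1],[-0.18,-0.23,0.5],[-0.18,-0.23,0.92],[-0.18,-0.23,0.92]], "twist": [[0,0,0],[0,0,0],[0,0,0],[0,0,0]]}}

```text
clock: 2.4
position: [512.9, -77.1, 305.1]
ee_rot: [3.133, 0.002, -1.573]
force: [0.0, 0.4, 0.6]
grip_width: 0.999
```

{"name": "drive_tool", "arguments": {"delta_pos": [[0,0,0],[0,0,0],[0,0,0],[0,0,0],[0,0,0],[0,0,0]], "twist": [[0,0,0],[0,0,0],[0,0,0],[0,0,0],[0,0,0],[0,0,0]], "grip": 1, "newtons": 60}}

```text
clock: 3.15
position: [516.5, -76.1, 310.6]
ee_rot: [-3.14, -0.001, -1.57]
force: [-0.7, -0.5, 6.6]
grip_width: 0.2
```

```bash
python3 - <<'E'
from h import *
a,st=snap('side');w,_=snap('wrist')
A=cv2.resize(a[100:280,220:360],None,fx=3,fy=3,interpolation=cv2.INTER_CUBIC)
C=np.zeros((540,800,3),np.uint8);C[:,:420]=A;C[:285,420:]=cv2.resize(w,(380,285))
cv2.imwrite('pics/g1.png',C);print(st['position'],st['force'],st['moment'],st['grip_width']*85)
E
```

```text
[516.49122045 -76.0550084  310.61949836] [-0.72154375 -0.45062793  6.64910489] [ 0.04502494  0.11729552 -0.34960118] 16.967449856633213
```

View pics/g1.png

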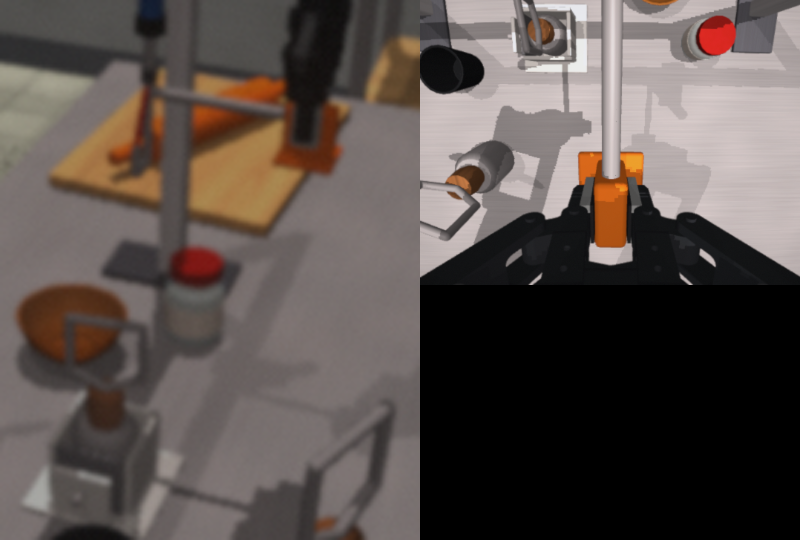

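The handle is held, at 17 mm opening. The hook's foot shows at about (140,138) in the crop, and the bail's bar runs (68,318)-(145,325). Next I work out heights from the side view in the hook's plane, x ≈ 645.

```bash
python3 - <<'E'
from h import *
f=lambda u,v:(220+u/3,100+v/3)
for n,u,v in(('hook foot',140,143),('tip top',125,135),('gate top',148,50),('bar@rod',155,92)): print(n,plane('side',*f(u,v),646,ax=0))
# bail ends: side & top crop
t=lambda u,v:(205+(u-422)/2.7,110+v/2.7)
for s,p in(((68,318),(522,133)),((145,325),(534,203))):
    print('bail end',two(ray('side',*f(*s)),ray('top',*t(*p))), plane('top',*t(*p),170))
print('flange lower',plane('side',*f(308,168),515,ax=0))
print('bar at handle',plane('side',*f(280,108),535,ax=0))
E
```

```text
hook foot [646.         -70.4173089  281.57657296]
tip top [646.         -33.82318861 305.73025694]
gate top [646.         -84.04166707 355.82059638]
bar@rod [ 646.         -105.21612883  311.1591699 ]
bail end (array([671.78381392,  22.88995246, 166.38821405]), np.float64(1.434910657452962)) [671.90137757  23.06507766 170.        ]
bail end (array([609.59817671,  12.80497695, 168.59906071]), np.float64(1.0332703052602412)) [608.94673077  12.68790357 170.        ]
flange lower [515.         -99.67193601 270.5397488 ]
bar at handle [535.         -65.95593846 334.08681879]
```

```bash
python3 - <<'E'
from h import *
f=lambda u,v:(220+u/3,100+v/3)
for n,u,v,y in(('hook foot',140,143,-64),('tip top',125,135,-50),('gate top',148,50,-77),('bar@rod',155,92,-77),('bar at handle',280,108,-77),('flange front right',338,160,-99),('flange bot l',308,172,-55)): print(n,plane('side',*f(u,v),y,ax=1))
for P in ([645,-64,262],[645,-50,294],[645,-77,320],[537,-77,320],[493,-55,294],[493,-99,294]): 
    u,v=proj('side',P);print(P,round((u-220)*3),round((v-100)*3))
E
```

```text
hook foot [643.85983386 -64.         285.01834597]
tip top [651.64186156 -50.         297.145799  ]
gate top [643.68926178 -77.         358.9214685 ]
bar@rod [636.96592082 -77.         324.72922977]
bar at handle [537.22899326 -77.         328.829096  ]
flange front right [491.97182673 -99.         282.58925548]
flange bot l [507.0452282  -55.         290.91443275]
[645, -64, 262] 138 168
[645, -50, 294] 133 140
[645, -77, 320] 145 96
[537, -77, 320] 279 119
[493, -55, 294] 327 172
[493, -99, 294] 338 147
```

{"name": "drive_tool", "arguments": {"delta_pos": [[0,0,0.04],[0,0,0.12],[0,0,0.22],[0,0,0.34],[0,0,0.48],[0,0,0.6],[0,0,0.68],[0,0,0.7]], "twist": [[0,0,0],[0,0,0],[0,0,0],[0,0,0],[0,0,0],[0,0,0],[0,0,0],[0,0,0]]}}

```text
clock: 4.25
position: [516.5, -76.0, 240.8]
ee_rot: [-3.14, -0.001, -1.57]
force: [-3.3, -0.3, 8.8]
grip_width: 0.2
```

{"name": "drive_tool", "arguments": {"delta_pos": [[0,0,0.05],[0,0,0.15],[0,0,0.3],[0,0,0.45],[0,0,0.58],[0,0,0.65],[0,0,0.66],[0,0,0.66]], "twist": [[0,0,0],[0,0,0],[0,0,0],[0,0,0],[0,0,0],[0,0,0],[0,0,0],[0,0,0]]}}

```text
clock: 5.25
position: [516.5, -76.1, 175.1]
ee_rot: [-3.14, -0.001, -1.57]
force: [-4.1, -0.2, 9.6]
grip_width: 0.193
```

```bash
python3 - <<'E'
from h import *
a,st=snap('side')
A=cv2.resize(a[120:280,200:360],None,fx=3.5,fy=3.5,interpolation=cv2.INTER_CUBIC)
cv2.imwrite('pics/p1.png',A);print(st['position'],st['force'],st['moment'],st['grip_width']*85)
z=st['position'][2]-310.6;y=st['position'][1]+.5
for n,P in dict(foot=[645,y+13,262+z],tip=[645,y+27,294+z],seat=[645,y,270+z],hinge=[645,y,332+z],rodbar=[645,y,320+z],hb=[537,y,320+z],bail=[640.5,18,170]).items():
    u,v=proj('side',P);print(n,round((u-200)*3.5),round((v-120)*3.5))
E
```

```text
[516.4780152  -76.06526241 175.08903118] [-4.10488114 -0.21025332  9.60211473] [ 0.04179809  0.53656296 -0.30289598] 16.419222970873854
foot 226 290
tip 221 264
seat 232 272
hinge 234 200
rodbar 234 215
hb 379 244
bail 194 302
```

View pics/p1.png

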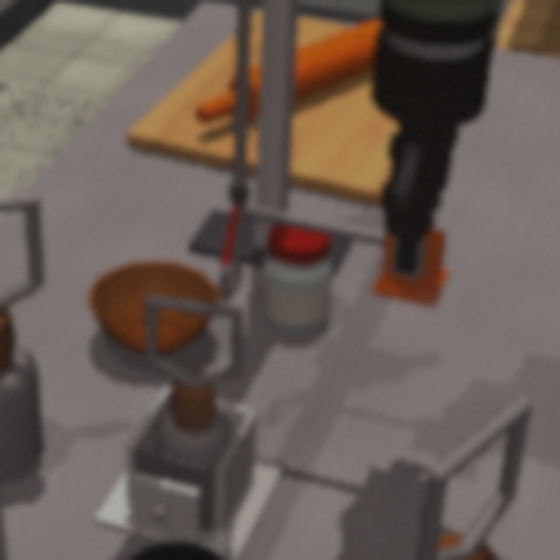

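The forecast and picture agree to within about 5 mm: the hook's foot is at (230,290) and the bail's bar at (194,304). The bar may lie slightly higher than forecast, so I lower 5 mm more for tip clearance, then approach sideways.

{"name": "drive_tool", "arguments": {"delta_pos": [[-0.02,0,0.03],[-0.08,0,0.05],[-0.18,0,0.05],[-0.3,0,0.05],[-0.42,0,0.05],[-0.51,0,0.05],[-0.55,0,0.05],[-0.55,0,0.05]], "twist": [[0,0,0],[0,0,0],[0,0,0],[0,0,0],[0,0,0],[0,0,0],[0,0,0],[0,0,0]]}}

```text
clock: 6.3
position: [516.9, -20.5, 170.5]
ee_rot: [-3.139, -0.0, -1.569]
force: [-2.5, 1.3, 9.8]
grip_width: 0.202
```

{"name": "drive_tool", "arguments": {"delta_pos": [[-0.02,0,0],[-0.04,0,0],[-0.06,0,0],[-0.08,0,0],[-0.1,0,0],[-0.12,0,0]], "twist": [[0,0,0],[0,0,0],[0,0,0],[0,0,0],[0,0,0],[0,0,0]]}}

```text
clock: 7.05
position: [516.9, -9.3, 170.5]
ee_rot: [-3.139, -0.001, -1.57]
force: [-2.1, -1.7, 10.0]
grip_width: 0.203
```

{"name": "drive_tool", "arguments": {"delta_pos": [[-0.02,0,0],[-0.04,0,0],[-0.06,0,0],[-0.08,0,0],[-0.08,0,0]], "twist": [[0,0,0],[0,0,0],[0,0,0],[0,0,0],[0,0,0]]}}

```text
clock: 7.68
position: [517.0, -1.2, 170.5]
ee_rot: [-3.139, -0.001, -1.57]
force: [-2.5, -1.1, 10.7]
grip_width: 0.198
```

{"name": "drive_tool", "arguments": {"delta_pos": [[-0.02,0,0],[-0.04,0,0],[-0.06,0,0],[-0.08,0,0],[-0.08,0,0]], "twist": [[0,0,0],[0,0,0],[0,0,0],[0,0,0],[0,0,0]]}}

```text
clock: 8.3
position: [517.1, 6.9, 170.6]
ee_rot: [-3.139, -0.001, -1.57]
force: [-3.5, -0.5, 10.3]
grip_width: 0.209
```

{"name": "drive_tool", "arguments": {"delta_pos": [[-0.02,0,0],[-0.04,0,0],[-0.06,0,0],[-0.06,0,0]], "twist": [[0,0,0],[0,0,0],[0,0,0],[0,0,0]]}}

```text
clock: 8.8
position: [517.1, 12.5, 170.6]
ee_rot: [-3.139, -0.001, -1.57]
force: [-2.6, -2.7, 11.2]
grip_width: 0.201
```

```bash
python3 - <<'E'
from h import *
a,st=snap('side')
A=cv2.resize(a[160:280,200:320],None,fx=4.5,fy=4.5,interpolation=cv2.INTER_CUBIC)
cv2.imwrite('pics/p2.png',A);print(st['position'],st['force'],st['moment'],st['grip_width']*85)
E
```

```text
[517.11717011  12.50063973 170.63176304] [-2.61383316 -2.71088257 11.20791328] [-0.10224533  0.45976425 -0.31895409] 17.080544771590123
```

View pics/p2.png

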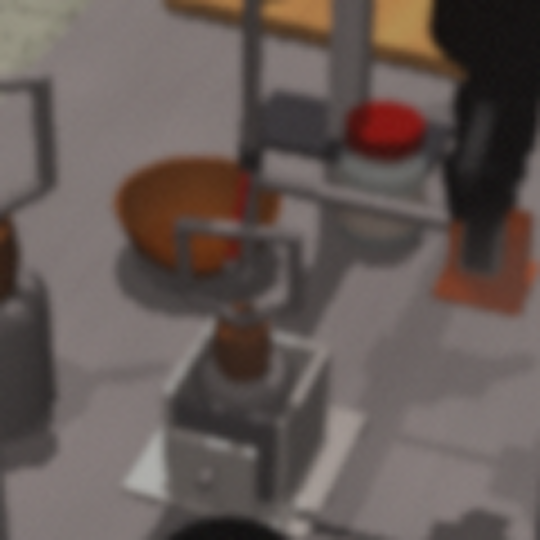

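The red gate meets the bail's bar at about (238,230), with the hook tip (235,265) below it, inside the bail; the stamp is starting to lean. I continue gently.

{"name": "drive_tool", "arguments": {"delta_pos": [[-0.02,0,0],[-0.04,0,0],[-0.06,0,0],[-0.06,0,0]], "twist": [[0,0,0],[0,0,0],[0,0,0],[0,0,0]]}}

```text
clock: 9.35
position: [517.1, 18.4, 170.6]
ee_rot: [-3.139, -0.002, -1.57]
force: [-1.5, -2.3, 10.5]
grip_width: 0.2
```

{"name": "drive_tool", "arguments": {"delta_pos": [[-0.02,0,0],[-0.04,0,0],[-0.06,0,0],[-0.06,0,0]], "twist": [[0,0,0],[0,0,0],[0,0,0],[0,0,0]]}}

```text
clock: 9.85
position: [517.1, 23.6, 170.8]
ee_rot: [-3.139, -0.003, -1.57]
force: [-3.5, -4.4, 10.7]
grip_width: 0.2
```

{"name": "drive_tool", "arguments": {"delta_pos": [[-0.02,0,0],[-0.04,0,0],[-0.04,0,0]], "twist": [[0,0,0],[0,0,0],[0,0,0]]}}

```text
clock: 10.22
position: [517.2, 27.4, 171.0]
ee_rot: [-3.138, -0.004, -1.57]
force: [-4.0, -5.6, 12.8]
grip_width: 0.199
```

{"name": "drive_tool", "arguments": {"delta_pos": [[-0.02,0,0],[-0.03,0,0],[-0.03,0,0]], "twist": [[0,0,0],[0,0,0],[0,0,0]]}}

```text
clock: 10.6
position: [517.2, 30.1, 171.3]
ee_rot: [-3.138, -0.004, -1.57]
force: [-4.4, -6.6, 13.6]
grip_width: 0.197
```

{"name": "drive_tool", "arguments": {"delta_pos": [[-0.02,0,0],[-0.02,0,0]], "twist": [[0,0,0],[0,0,0]]}}

```text
clock: 10.85
position: [517.2, 32.1, 171.4]
ee_rot: [-3.138, -0.004, -1.57]
force: [-5.2, -5.8, 14.4]
grip_width: 0.199
```

```bash
python3 - <<'E'
from h import *
a,st=snap('side');b,_=snap('top')
A=cv2.resize(a[180:270,210:300],None,fx=6,fy=6,interpolation=cv2.INTER_CUBIC)
B=cv2.resize(b[130:220,215:265],None,fx=5.2,fy=6,interpolation=cv2.INTER_CUBIC)
cv2.imwrite('pics/p3.png',np.hstack([A,B]));print(st['position'],st['force'],st['moment'])
E
```

```text
[517.23400441  32.07066398 171.39093291] [-5.19589614 -5.84404079 14.43198688] [-0.59082756  0.75520465 -0.36824846]
```

View pics/p3.png

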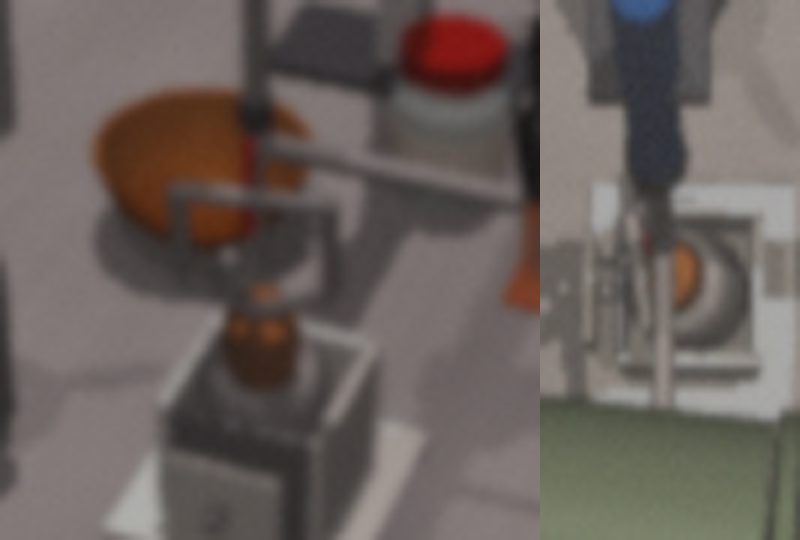

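The bail's bar crosses the gate at about (250,190) in the crop. The gate is nearly upright, the tip (230,255) is past and below the bar, and the holder is untouched. I keep pushing in small steps towards the stop.

{"name": "drive_tool", "arguments": {"delta_pos": [[-0.02,0,0],[-0.02,0,0],[-0.02,0,0]], "twist": [[0,0,0],[0,0,0],[0,0,0]]}}

```text
clock: 11.32
position: [517.2, 33.4, 171.5]
ee_rot: [-3.138, -0.005, -1.57]
force: [-4.7, -8.1, 14.8]
grip_width: 0.204
```

{"name": "drive_tool", "arguments": {"delta_pos": [[-0.02,0,0],[-0.02,0,0],[-0.02,0,0]], "twist": [[0,0,0],[0,0,0],[0,0,0]]}}

```text
clock: 11.7
position: [517.2, 34.3, 171.5]
ee_rot: [-3.139, -0.007, -1.571]
force: [-4.7, -12.3, 14.7]
grip_width: 0.204
```

The force rose sharply (8 to 12 N within 1 mm), so the stop is felt. I ease back 2 mm, then raise.

{"name": "drive_tool", "arguments": {"delta_pos": [[0.02,0,0],[0.02,0,0]], "twist": [[0,0,0],[0,0,0]]}}

```text
clock: 11.95
position: [517.2, 33.4, 171.5]
ee_rot: [-3.138, -0.005, -1.571]
force: [-4.6, -8.6, 14.4]
grip_width: 0.199
```

{"name": "drive_tool", "arguments": {"delta_pos": [[0,0,-0.02],[0,0,-0.05],[0,0,-0.09],[0,0,-0.13],[0,0,-0.16],[0,0,-0.16]], "twist": [[0,0,0],[0,0,0],[0,0,0],[0,0,0],[0,0,0],[0,0,0]]}}

```text
clock: 12.7
position: [517.2, 33.7, 186.7]
ee_rot: [-3.138, -0.005, -1.57]
force: [-3.4, -6.8, 12.7]
grip_width: 0.197
```

{"name": "drive_tool", "arguments": {"delta_pos": [[0,0,-0.02],[0,0,-0.05],[0,0,-0.08],[0,0,-0.11],[0,0,-0.13],[0,0,-0.13]], "twist": [[0,0,0],[0,0,0],[0,0,0],[0,0,0],[0,0,0],[0,0,0]]}}

```text
clock: 13.45
position: [517.2, 35.5, 199.8]
ee_rot: [-3.138, -0.001, -1.57]
force: [-1.8, -2.4, 10.2]
grip_width: 0.203
```

```bash
python3 - <<'E'
from h import *
a,st=snap('side')
A=cv2.resize(a[170:260,210:300],None,fx=6,fy=6,interpolation=cv2.INTER_CUBIC)
cv2.imwrite('pics/p4.png',A);print(st['position'],st['force'],st['moment'])
E
```

```text
[517.23195119  35.52539823 199.84946621] [-1.75321238 -2.36172986 10.17811135] [-0.12693045  0.45144084 -0.29663771]
```

View pics/p4.png

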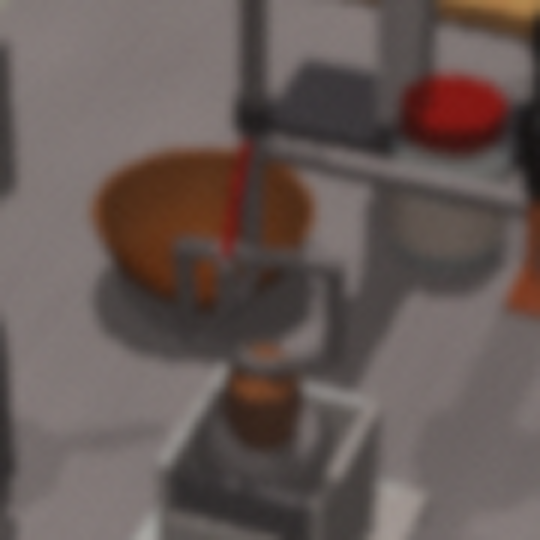

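The gate, from (245,145) to (230,245), has snapped shut above the bar (230,255), which lies inside the throat. I raise slowly to seat the bar.

{"name": "drive_tool", "arguments": {"delta_pos": [[0,0,-0.02],[0,0,-0.04],[0,0,-0.06],[0,0,-0.06]], "twist": [[0,0,0],[0,0,0],[0,0,0],[0,0,0]]}}

```text
clock: 14.0
position: [517.2, 35.5, 205.8]
ee_rot: [-3.138, -0.001, -1.57]
force: [-2.1, -1.4, 10.1]
grip_width: 0.199
```

{"name": "drive_tool", "arguments": {"delta_pos": [[0.01,0,-0.01],[0.03,0,-0.02],[0.05,0,-0.03],[0.07,0,-0.03],[0.09,0,-0.03],[0.1,0,-0.03],[0.1,0,-0.03]], "twist": [[0,0,0],[0,0,0],[0,0,0],[0,0,0],[0,0,0],[0,0,0],[0,0,0]]}}

```text
clock: 14.88
position: [517.2, 26.2, 208.4]
ee_rot: [-3.138, 0.0, -1.57]
force: [-0.9, 0.4, 8.7]
grip_width: 0.2
```

{"name": "drive_tool", "arguments": {"delta_pos": [[0.02,0,-0.01],[0.04,0,-0.02],[0.06,0,-0.03],[0.08,0,-0.04],[0.1,0,-0.04],[0.13,0,-0.04],[0.15,0,-0.04],[0.16,0,-0.04]], "twist": [[0,0,0],[0,0,0],[0,0,0],[0,0,0],[0,0,0],[0,0,0],[0,0,0],[0,0,0]]}}

```text
clock: 15.88
position: [517.0, 10.1, 211.2]
ee_rot: [-3.139, 0.0, -1.57]
force: [1.4, 1.2, 5.5]
grip_width: 0.203
```

{"name": "drive_tool", "arguments": {"delta_pos": [[0,0,-0.01],[0,0,-0.03],[0,0,-0.05],[0,0,-0.07],[0,0,-0.09],[0,0,-0.1],[0,0,-0.1]], "twist": [[0,0,0],[0,0,0],[0,0,0],[0,0,0],[0,0,0],[0,0,0],[0,0,0]]}}

```text
clock: 16.75
position: [517.0, 9.9, 221.1]
ee_rot: [-3.139, -0.0, -1.57]
force: [6.2, 0.1, 5.5]
grip_width: 0.202
```

```bash
python3 - <<'E'
from h import *
a,st=snap('side');b,_=snap('top')
A=cv2.resize(a[170:280,210:300],None,fx=5,fy=5,interpolation=cv2.INTER_CUBIC)
B=cv2.resize(b[140:210,215:270],None,fx=6,fy=7.857,interpolation=cv2.INTER_CUBIC)[:550]
cv2.imwrite('pics/p5.png',np.hstack([A,B]));print(st['position'],st['force'],st['moment'])
E
```

```text
[517.01506371   9.93931965 221.1009495 ] [6.21256445 0.10658095 5.50499414] [ 0.00269328 -0.72393875 -0.30778824]
```

View pics/p5.png

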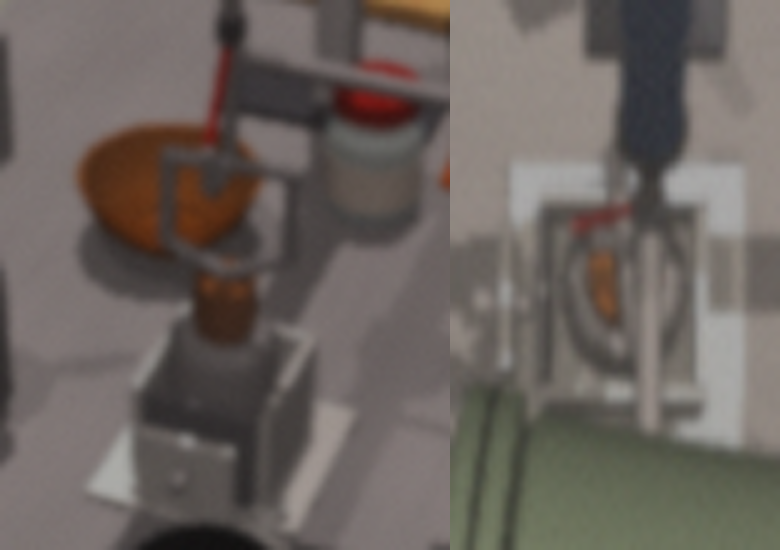

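The gate is shut, the bar sits in the hook at (210,170), and the die is rising inside the holder. Fz fell by about 4.5 N, the stamp's weight, and the side force is near 0. I go on easing up.

{"name": "drive_tool", "arguments": {"delta_pos": [[0,0,-0.02],[0,0,-0.05],[0,0,-0.08],[0,0,-0.11],[0,0,-0.14],[0,0,-0.17],[0,0,-0.19],[0,0,-0.2]], "twist": [[0,0,0],[0,0,0],[0,0,0],[0,0,0],[0,0,0],[0,0,0],[0,0,0],[0,0,0]]}}

```text
clock: 17.85
position: [517.0, 10.0, 240.9]
ee_rot: [-3.139, -0.0, -1.57]
force: [6.0, 0.3, 4.4]
grip_width: 0.199
```

{"name": "drive_tool", "arguments": {"delta_pos": [[0,0,-0.02],[0,0,-0.05],[0,0,-0.08],[0,0,-0.11],[0,0,-0.14],[0,0,-0.17],[0,0,-0.19],[0,0,-0.2]], "twist": [[0,0,0],[0,0,0],[0,0,0],[0,0,0],[0,0,0],[0,0,0],[0,0,0],[0,0,0]]}}

```text
clock: 18.85
position: [517.0, 10.0, 260.7]
ee_rot: [-3.139, -0.0, -1.57]
force: [5.7, 0.1, 3.8]
grip_width: 0.199
```

{"name": "drive_tool", "arguments": {"delta_pos": [[0,0,-0.02],[0,0,-0.05],[0,0,-0.08],[0,0,-0.11],[0,0,-0.14],[0,0,-0.17],[0,0,-0.19],[0,0,-0.2]], "twist": [[0,0,0],[0,0,0],[0,0,0],[0,0,0],[0,0,0],[0,0,0],[0,0,0],[0,0,0]]}}

```text
clock: 19.85
position: [517.0, 10.0, 280.6]
ee_rot: [-3.139, -0.0, -1.57]
force: [6.3, -1.0, 3.4]
grip_width: 0.201
```

{"name": "drive_tool", "arguments": {"delta_pos": [[0,0,-0.02],[0,0,-0.05],[0,0,-0.08],[0,0,-0.11],[0,0,-0.14],[0,0,-0.17],[0,0,-0.19],[0,0,-0.2]], "twist": [[0,0,0],[0,0,0],[0,0,0],[0,0,0],[0,0,0],[0,0,0],[0,0,0],[0,0,0]]}}

```text
clock: 20.85
position: [517.0, 10.0, 300.4]
ee_rot: [-3.139, -0.0, -1.57]
force: [6.9, -0.6, 2.8]
grip_width: 0.2
```

{"name": "drive_tool", "arguments": {"delta_pos": [[0,0,-0.02],[0,0,-0.04],[0,0,-0.06],[0,0,-0.06]], "twist": [[0,0,0],[0,0,0],[0,0,0],[0,0,0]]}}

```text
clock: 21.35
position: [517.0, 10.0, 306.4]
ee_rot: [-3.139, -0.0, -1.57]
force: [6.5, 0.1, 3.7]
grip_width: 0.201
```

{"name": "drive_tool", "arguments": {"delta_pos": [[0,0,-0.01],[0,0,-0.02],[0,0,-0.03],[0,0,-0.03]], "twist": [[0,0,0],[0,0,0],[0,0,0],[0,0,0]]}}

```text
clock: 21.85
position: [517.0, 10.0, 309.3]
ee_rot: [-3.139, -0.0, -1.57]
force: [6.8, 0.3, 4.1]
grip_width: 0.202
```

{"name": "drive_tool", "arguments": {"delta_pos": [[0,0,-0.01],[0,0,-0.02],[0,0,-0.02],[0,0,-0.02]], "twist": [[0,0,0],[0,0,0],[0,0,0],[0,0,0]]}}

```text
clock: 22.35
position: [517.0, 10.0, 310.7]
ee_rot: [-3.139, -0.0, -1.57]
force: [8.2, -0.0, 0.6]
grip_width: 0.202
```

{"name": "drive_tool", "arguments": {"delta_pos": [[0,0,-0.01],[0,0,-0.01],[0,0,-0.01]], "twist": [[0,0,0],[0,0,0],[0,0,0]]}}

```text
clock: 22.72
position: [517.0, 10.0, 310.7]
ee_rot: [-3.14, -0.0, -1.57]
force: [8.6, -0.3, -1.4]
grip_width: 0.199
```

{"name": "drive_tool", "arguments": {"delta_pos": [[0,0,0],[0,0,0],[0,0,0],[0,0,0],[0,0,0],[0,0,0],[0,0,0],[0,0,0]], "twist": [[0,0,0],[0,0,0],[0,0,0],[0,0,0],[0,0,0],[0,0,0],[0,0,0],[0,0,0]]}}

```text
clock: 23.72
position: [517.0, 10.0, 310.6]
ee_rot: [-3.14, -0.0, -1.57]
force: [8.7, -0.3, -2.6]
grip_width: 0.201
```

```bash
python3 - <<'E'
from h import *
a,st=snap('side');b,_=snap('top')
A=cv2.resize(a[110:290,200:340],None,fx=3,fy=3,interpolation=cv2.INTER_CUBIC)
B=cv2.resize(b[120:250,210:300],None,fx=4,fy=4,interpolation=cv2.INTER_CUBIC)
C=np.zeros((540,780,3),np.uint8);C[:,:420]=A;C[:520,420:]=B
cv2.imwrite('pics/p6.png',C);print(st['position'],st['force'],st['moment'])
E
```

```text
[516.95223744   9.97810314 310.63844551] [ 8.73718361 -0.32841164 -2.57183476] [-0.03883783 -1.42453498 -0.34606333]
```

View pics/p6.png

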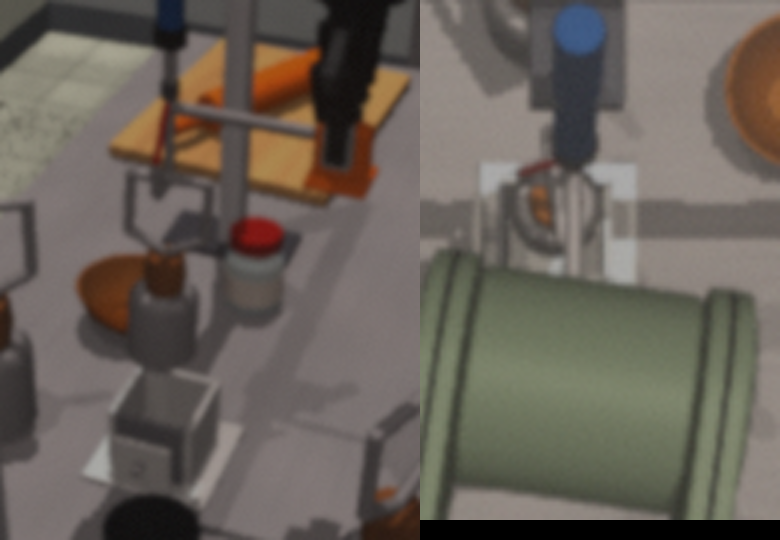

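The hook is at its top stop (Fz changed sign at 310.7) and the stamp hangs clear above the holder (165,300). I relieve the residual forces before letting go.

{"name": "drive_tool", "arguments": {"delta_pos": [[0,-0.01,0.01],[0,-0.02,0.01],[0,-0.02,0.01],[0,-0.02,0.01]], "twist": [[0,0,0],[0,0,0],[0,0,0],[0,0,0]]}}

```text
clock: 24.32
position: [517.0, 10.0, 310.6]
ee_rot: [3.139, -0.0, -1.57]
force: [-0.8, -1.1, 1.0]
grip_width: 0.199
```

{"name": "drive_tool", "arguments": {"delta_pos": [[0,0,0],[0,0,0],[0,0,0],[0,0,0],[0,0,0],[0,0,0]], "twist": [[0,0,0],[0,0,0],[0,0,0],[0,0,0],[0,0,0],[0,0,0]], "grip": 0}}

```text
clock: 25.08
position: [517.9, 10.1, 311.3]
ee_rot: [-3.142, 0.0, -1.57]
force: [-0.8, -0.2, -0.3]
grip_width: 1.001
```

{"name": "drive_tool", "arguments": {"delta_pos": [[0,0,-0.05],[0,0,-0.2],[0,0,-0.4],[0,0,-0.6],[0,0,-0.8],[0,0.1,-0.9],[0,0.3,-0.9],[0,0.4,-0.9]], "twist": [[0,0,0],[0,0,0],[0,0,0],[0,0,0],[0,0,0],[0,0,0],[0,0,0],[0,0,0]]}}

```text
clock: 26.08
position: [476.8, 10.1, 401.8]
ee_rot: [-3.141, -0.0, -1.57]
force: [-0.3, -0.6, -0.6]
grip_width: 0.998
```

{"name": "drive_tool", "arguments": {"delta_pos": [[0,0,0],[0,0,0],[0,0,0],[0,0,0],[0,0,0],[0,0,0],[0,0,0],[0,0,0]], "twist": [[0,0,0],[0,0,0],[0,0,0],[0,0,0],[0,0,0],[0,0,0],[0,0,0],[0,0,0]]}}

```text
clock: 27.08
position: [477.9, 10.1, 401.3]
ee_rot: [-3.142, -0.0, -1.57]
force: [0.6, 0.6, 0.5]
grip_width: 0.998
```

```bash
python3 - <<'E'
from h import *
f,st=snap('side')
for i in range(6):
    a,_=snap('side');d=cv2.absdiff(cv2.GaussianBlur(f,(5,5),0),cv2.GaussianBlur(a,(5,5),0))[140:250,230:290];print(d.max(),d.mean())
A=cv2.resize(a[110:290,200:340],None,fx=3,fy=3,interpolation=cv2.INTER_CUBIC)
cv2.imwrite('pics/p7.png',A);print(st['clock'],st['position'],st['force'])
E
```

```text
2 0.24893939393939393
2 0.24707070707070708
2 0.24686868686868688
2 0.25323232323232325
2 0.24964646464646464
2 0.24914141414141414
27.075 [477.87863153  10.05099791 401.29027723] [0.62388297 0.62432147 0.54078334]
```

View pics/p7.png

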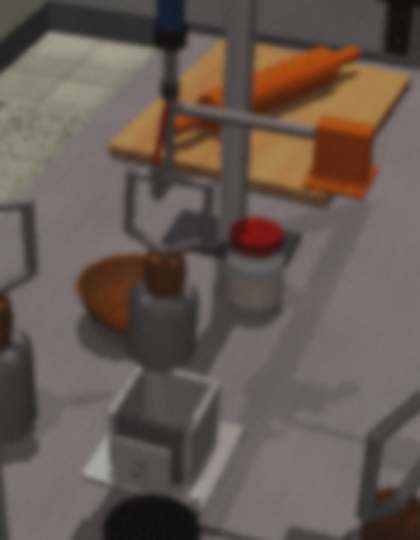

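The stamp hangs still on the hook at (165,300), clear of the holder, with the handle free at home and the bystanders in place. Handing in.

```bash
python3 -c "
from plant import env
print(env.job_done())"
```

```text
the job is handed in; nothing more can be done
None
```

The stamp now hangs on the hook, clear of its holder, and the job was handed in at about 27.5 s.

- **What I did:** I gripped the handle, pulled the hook down about 140 mm and slid it into the bail until the gate met its stop. I raised it so the gate snapped shut over the bar, moved back until the stamp stood upright, and eased it up to the top stop. I then relieved the grip forces and let go.
- **Last checks:** Seven pictures in a row showed no motion in the stamp. The hook is at its home height, the gate is shut, and the jar, cup and bowl are where they stood. The arm is clear and reads no outside force beyond noise.
- **Push force over the limit:** At the gate's stop the side force briefly read 12.3 N, above the "about 10 N". That reading includes about 1 N of trolley friction, and I backed off at once.
- **Off-centre bar:** The bar sits several millimetres off its middle along x, because the hook cannot move that way. The stamp may therefore hang with a slight tilt.

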